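# Load a valve lifter to the set mark on the bench tester

## Robot

A 6-joint arm with a two-finger parallel gripper is mounted at the origin on the work surface. World frame = base frame: x ahead of the robot, y to its left, z up, the work surface at z = 0. Lengths are in m, angles in rad, forces in N, time in s.
With the tool pointing down it reaches from about 0.275 to 0.875 m from the base axis. Payload 12.5 kg.
Tool frame: the origin (TCP) lies on the centre line of the jaws, within the pads' length; the fingertips stand r.finger_overhang ahead of it and the grasp point (between the pads) lies 3 mm ahead of it (r.finger_overhang is the distance from the TCP to the fingertips, in m); z points along the fingers, y is the direction in which the jaws open and shut (so a half turn about z gives the same grasp; the last joint's range is limited). The gripper opens to 85 mm and grips with 20 to 120 N. Pads are 22 mm wide; open, the fingers measure 114 mm over their backs; the gripper's body (76 mm by 85 mm) begins 54 mm behind the grasp point. The pads swing forward as they close: fully open they stand 13 mm farther back than shut.
Start: joints at [1.191, 0.351, 1.652, -0, 1.139, -0.085], TCP at [0.16, 0.526, 0.253] pointing down, gripper open.
Joint ranges: [-2.75, 2.75], [-0.79, 2.1], [0.01, 2.65], [-1.57, 4.71], [0.07, 3.14], [-2.87, 2.87]. Speed limits (rad/s): [2.22, 2.22, 2.79, 3.14, 3.14, 3.14].

## Interface

Orientations are given as a unit quaternion [x, y, z, w].
In Python, from cell import r, optics gives the robot as it stands. The module is installed in compiled form; this text tells all that it offers. Calls block until the motion is done:
- r.move_to(position, orientation): joint-space move of the TCP to a pose.
- r.move_linear(position, rot=None, vel=0.15): straight line of the TCP; rot=None keeps the orientation; vel is the mean speed in m/s.
- r.set_joints(angles): joint-space move.
- r.set_gripper(opening, squeeze=None): opening from 0.0 (shut) to 1.0 (fully open); squeeze is the grip in N (None keeps the last); returns when the fingers have stopped.
- r.sleep(seconds).
- r.inverse_kinematics(position, orientation): joint angles nearest the present ones, or None.
- optics.get_image(name): name is "side" or "top"; returns a dict with "pixels" (420x560x3 uint8, red, green, blue), "depth" (420x560 float32, m along the optical axis (not along the pixel's ray), 0 where there is no reading), "fx", "fy", "cx", "cy" (pixels), "camera_from_world" (4x4, takes a point from world to camera coordinates). Camera axes: x right, y down, z forward; pixel columns grow to the right and rows downward; lengths in m; the calibration is good to about 2 mm. A picture is of the moment at which its call begins.
A pose or a line that the arm cannot do raises r.PlanningError and nothing moves.
- r.hand_in(): hands the job in, once; it reports no verdict.
Readings, each from a call of its own:
- r.current_t(): time.
- r.current_q(): joint angles.
- r.current_qvel(): joint speeds.
- r.current_effort(): joint torques, N m.
- r.current_tool_pos(): TCP position.
- r.current_ee_rot(): TCP orientation.
- r.current_contact_force(): force on the tool from outside, world axes, zero at the start.
- r.current_torque(): the same for the moment, N m.
- r.current_opening(): opening from 0.0 (shut) to 1.0 (fully open).
Only numpy, scipy, OpenCV 4.12 (cv2) and the standard library are available. Lean on these libraries where they do the work, as an engineer would, in place of code of your own. Each camera call takes 0.05 s, during which the arm holds its last target.

## Task

Lay the loose steel roller lifter from the sheet of paper into the two saddles of the blue load tester, let go, then turn the tester's red knob clockwise so that the brass foot clamps the lifter against the sprung anvil, until the red needle of the gauge stands exactly over the green set hand. Work gently and bring the load up slowly: the needle must not run past the set hand, and the finished load must stay on with your hand off the knob. Leave the set hand and everything else on the bench as they are.

Things in the scene. Friction and masses are not known exactly. Their poses are not given: they have to be found in the camera images.
- lifter_center (a point): The centre of the steel roller lifter: a squarish bar 70 mm long (along its x), 22 mm wide (y) and 22 mm high (z), 0.12 kg, lying loose on the paper, gripped across its 22 mm width. One end has a small roller; it may go into the tester either way round.
- tester: The blue load tester, fixed to the bench, 385 mm long along its own y axis and 110 mm wide along its x, base plate 15 mm thick; origin under the cradle point at bench height. Along y: gearbox (y 87 to 167 mm, top at 61 mm) with the knob on it, moving jaw with its brass foot, two saddles, sprung anvil, round gauge drum of 66 mm radius facing up (its centre at y -137 mm, top at 48 mm).
- cradle (a point): Where the lifter's centre belongs: 51 mm above the bench, over two aluminium saddles, lifter's length along the tester's y. The saddles are 8 mm thick, centred at y -24 and +20 mm, open between (36 mm clear, down to the base plate); floors at 40 mm height, side lips up to 50 mm height and 28 mm apart. Once loaded, the lifter slides up to 17 mm towards -y in the saddles.
- knob_grip (a point): The point to grip on the knob, on its vertical axis, 91.5 mm above the bench, 127 mm from the cradle along the tester's +y. A red upright bar 56 mm long (this point's x), 14 mm thick (y), 71 to 107 mm above the bench, over a black 44 mm disc. Clockwise from above drives the foot 7 mm per rad; needs 0.15 to 0.26 N m, stays where left. 2.6 to 4.4 rad of turning are needed: regrip.
- needle_tip (a point): The outer end of the gauge's thin red needle, 52 mm from the gauge's centre. The needle turns clockwise from above with the anvil's deflection, 0.12 rad per mm; so about 0.84 rad per rad of knob once the lifter is clamped, and not at all before. The anvil's spring is 1.5 N per mm.
- set_tip (a point): The outer end of the gauge's broader green set hand, 52 mm from the gauge's centre, just under the needle. It is set at random 0.6 to 1.1 rad clockwise of the needle's resting position, and must stay there.
- gauge_centre (a point): The gauge's centre, about which needle and set hand turn, 52 mm above the bench.
- anvil: The brass sprung anvil, a 20 mm disc; origin at the centre of its face; it gives way towards the tester's -y. At rest its face is 42 mm from the cradle point; the opposite brass foot's face starts 41 to 48 mm from it (not known exactly: feel for contact or watch the needle).
- wrench: A steel wrench 170 mm long, origin at its underside. Leave alone.
- socket: A steel socket, 26 mm across, 35 mm high, origin at its underside. Leave alone.
- rocker: A brass rocker arm 84 mm long, origin at its underside. Leave alone.
- screwdriver: A screwdriver 150 mm long, origin at its underside. Leave alone.
Not all that is in view belongs to the job. What is shaped like the part that bears lifter_center but pink or purple is not meant.

How it is judged:
On the way, in this order (a step that is already met when the one before it is completed fails the run):
1. the lifter lies in the saddles, let go (x of lifter_center in the frame of cradle between -0.004 and 0.004 m and z of lifter_center in the frame of cradle between -0.003 and 0.003 m and angle between the x axis of lifter_center and the y axis of cradle, either way round below 0.12 rad and y of lifter_center in the frame of cradle between -0.012 and 0.012 m and contact force between the fingers and lifter below 0.1 N), for 0.2 s.
2. the lifter is clamped and loads the anvil (contact force between lifter and anvil above 3 N and x of lifter_center in the frame of cradle between -0.004 and 0.004 m and z of lifter_center in the frame of cradle between -0.003 and 0.003 m and angle between the x axis of lifter_center and the y axis of cradle, either way round below 0.12 rad), for 0.2 s.
At the end, for the whole second after the job is handed in: The lifter lies in the saddles (within 4 mm sideways, 3 mm in height, 0.12 rad), pressed on the anvil with more than 3 N, the needle's tip within 4 mm of the set hand's tip, and the set hand within 3 mm of where it was (all of step 2 and y of lifter_center in the frame of cradle between -0.022 and 0.004 m and horizontal distance between needle_tip and set_tip below 0.004 m and distance of set_tip from where it was at the start of the episode below 0.003 m); the robot touches nothing.
It fails at once if the needle runs more than 8 mm past the set hand (y of needle_tip in the frame of set_tip below -0.008 m).
It fails at once if the lifter is pushed against the anvil with more than 22 N (contact force between lifter and anvil above 22 N).
It fails at once if the lifter is pressed into the tester with more than 50 N (contact force between lifter and tester above 50 N).
It fails at once if a bystander is moved more than 25 mm (distance of any of wrench, socket, rocker, screwdriver from where it was at the start of the episode above 0.025 m).
It also fails if it takes over 72 s, if anything falls off the work surface, if the arm or the gripper's body presses on something with over 40 N, if the wrist force passes 120 N, or if a joint passes its speed limit or range.

## Working session

There is one attempt and no reset: what is moved stays moved. The work goes in short steps, each a Python script; the robot and the scene stay as the last script left them, time stands still between calls to the robot, and variables do not carry over. Pictures are saved under pics/ and viewed, and the job is handed in when it is done.

```bash
mkdir -p pics; ls; python3 - <<'E'
from cell import r,optics
import cv2,numpy as np
for n in("top","side"):
    d=optics.get_image(n)
    cv2.imwrite(f"pics/{n}0.png",cv2.cvtColor(d["pixels"],cv2.COLOR_RGB2BGR))
    np.savez(f"{n}0.npz",**d)
    print(n,d["fx"],d["cx"],d["cy"],np.round(d["camera_from_world"],4).tolist())
print(r.finger_overhang,r.current_t(),r.current_ee_rot(),r.current_opening())
E
```

```text
pics
top 436.29310593337385 277.1741322058643 210.13460872298023 [[0.0092, -0.9996, 0.0274, -0.0444], [-0.9888, -0.0132, -0.1484, 0.5506], [0.1487, -0.0258, -0.9886, 0.9204], [0.0, 0.0, 0.0, 1.0]]
side 392.5822212608671 272.70889826382916 213.6197650432695 [[0.8303, -0.5573, 0.0094, -0.4572], [-0.378, -0.5753, -0.7253, 0.2476], [0.4096, 0.5987, -0.6883, 0.607], [0.0, 0.0, 0.0, 1.0]]
0.022 0.1 [ 1.46868622e-01  9.89155879e-01 -4.93792367e-04 -1.08917234e-04] 1.0019006330592093
```

View pics/top0.png

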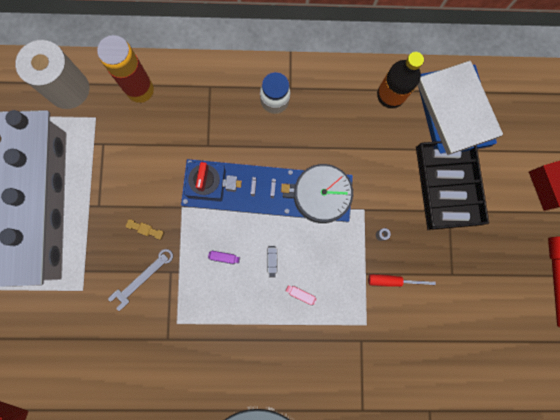

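View pics/side0.png

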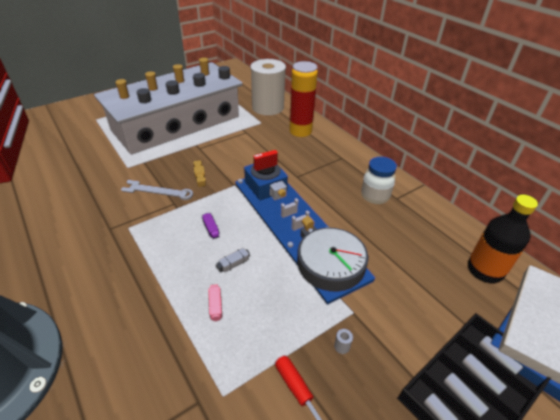

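The top view has these candidates: a grey lifter at (272,260) on the paper, a purple one at (223,257), a pink one at (301,295), and steel bars in the black tray at about (452,150–216). By the description, the grey one on the paper is the target. I'll check it in a close crop and measure.

```bash
cat > h.py <<'E'
import numpy as np,cv2
def ray(d,uv,z):
    M=d["camera_from_world"];R=M[:3,:3];t=M[:3,3];o=-R.T@t
    uv=np.atleast_2d(uv).astype(float)
    v=np.c_[(uv[:,0]-d["cx"])/d["fx"],(uv[:,1]-d["cy"])/d["fy"],np.ones(len(uv))]@R
    return o+v*((z-o[2])/v[:,2])[:,None]
def proj(d,P):
    M=d["camera_from_world"];c=np.atleast_2d(P)@M[:3,:3].T+M[:3,3]
    return np.c_[d["fx"]*c[:,0]/c[:,2]+d["cx"],d["fy"]*c[:,1]/c[:,2]+d["cy"]]
def cloud(d):
    M=d["camera_from_world"];D=d["depth"];v,u=np.indices(D.shape)
    c=np.stack([(u-d["cx"])/d["fx"]*D,(v-d["cy"])/d["fy"]*D,D],-1)
    return (c-M[:3,3])@M[:3,:3]
def crop(d,u0,v0,u1,v1,k,name):
    cv2.imwrite(name,cv2.cvtColor(cv2.resize(d["pixels"][v0:v1,u0:u1],None,fx=k,fy=k,interpolation=cv2.INTER_CUBIC),cv2.COLOR_RGB2BGR))
E
python3 - <<'E'
from h import *
for n in("top","side"):
    d=dict(np.load(n+"0.npz")); P=cloud(d); hsv=cv2.cvtColor(d["pixels"],cv2.COLOR_RGB2HSV)
    H,S,V=[hsv[...,i].astype(int) for i in range(3)]
    box=(P[...,0]>.2)&(P[...,0]<.75)&(abs(P[...,1])<.4)&(d["depth"]>0)
    # blue base plate
    m=(H>100)&(H<130)&(S>120)&box&(P[...,2]<.03)&(P[...,2]>0.0)
    m=m&(P[...,0]<.62)&(P[...,1]>-.25)&(P[...,1]<.2)
    v,u=np.nonzero(m); q=ray(d,np.c_[u,v],.015)[:,:2].astype(np.float32)
    print(n,"base",len(q),np.round(P[m].mean(0),4),cv2.minAreaRect(q))
    # lifter: above paper, >8mm high, unsaturated
    m=box&(S<60)&(P[...,2]>.012)&(P[...,2]<.03)&(P[...,0]<.45)&(P[...,1]<.15)&(P[...,1]>-.15)
    nn,lab,st,ce=cv2.connectedComponentsWithStats(m.astype(np.uint8))
    for i in range(1,nn):
        if st[i,4]>30:
            p=P[lab==i]; print(" lift",st[i].tolist(),np.round(p.mean(0),4),np.round(p.max(0),4),cv2.minAreaRect(p[:,:2].astype(np.float32)))
            t=p[p[:,2]>.019]; print("   top",len(t),cv2.minAreaRect(t[:,:2].astype(np.float32)) if len(t)>3 else 0)
    # gauge
    m=box&(S<60)&(P[...,2]>.043)&(P[...,2]<.056)
    nn,lab,st,ce=cv2.connectedComponentsWithStats(m.astype(np.uint8)); i=1+st[1:,4].argmax()
    p=P[lab==i]; print(" gauge",st[i].tolist(),np.round(np.median(p,0),4),cv2.minEnclosingCircle(p[:,:2].astype(np.float32)))
    # knob
    m=box&((H<8)|(H>172))&(S>150)&(P[...,2]>.095)&(P[...,2]<.12)
    print(" knob",m.sum(),cv2.minAreaRect(P[m][:,:2].astype(np.float32)),np.median(P[m][:,2]))
d=dict(np.load("top0.npz"));crop(d,170,150,370,310,4,"pics/c1.png")
d=dict(np.load("side0.npz"));crop(d,190,140,390,300,4,"pics/c2.png")
E
```

```text
top base 2142 [0.5758 0.0176 0.0147] ((0.5861794352531433, -0.013942137360572815), (0.380858838558197, 0.07707957923412323), 85.29312133789062)
 lift [267, 257, 11, 21, 188] [ 0.4285 -0.0283  0.0207] [ 0.4491 -0.0171  0.0256] ((0.4271024763584137, -0.02850952371954918), (0.04396403208374977, 0.02215562015771866), 0.781769335269928)
   top 144 ((0.4288932979106903, -0.02908572554588318), (0.0419275276362896, 0.02048260159790516), 4.777533531188965)
 lift [291, 288, 23, 16, 171] [ 0.3664 -0.095   0.0214] [ 0.3818 -0.0706  0.0259] ((0.36768972873687744, -0.09514614939689636), (0.05077791213989258, 0.017506422474980354), 64.22086334228516)
   top 157 ((0.36771005392074585, -0.09515529870986938), (0.050781358033418655, 0.01747875288128853), 64.25465393066406)
 gauge [295, 164, 58, 59, 2507] [ 0.5876 -0.1369  0.0485] ((0.5910159349441528, -0.1410871297121048), 0.065998874604702)
 knob 166 ((0.6128454804420471, 0.12193375080823898), (0.01412790548056364, 0.055567752569913864), 81.77946472167969) 0.10656182183612958
side base 1897 [ 0.5681 -0.0139  0.0157] ((0.5887942314147949, -0.02009415626525879), (0.38226768374443054, 0.0930509865283966), 85.32366943359375)
 lift [215, 251, 26, 20, 276] [ 0.4261 -0.0318  0.0204] [ 0.4494 -0.0178  0.0256] ((0.42558276653289795, -0.029689472168684006), (0.04795825108885765, 0.02276756800711155), 1.7949939966201782)
   top 201 ((0.42787081003189087, -0.029380979016423225), (0.04429153725504875, 0.02228200063109398), 4.670888423919678)
 gauge [299, 227, 69, 56, 2841] [ 0.5813 -0.1462  0.0494] ((0.5887036919593811, -0.13940154016017914), 0.06808555871248245)
 knob 173 ((0.6096246242523193, 0.12017527222633362), (0.016068879514932632, 0.05500960350036621), 85.75667572021484) 0.10437093916362851
```

View pics/c1.png

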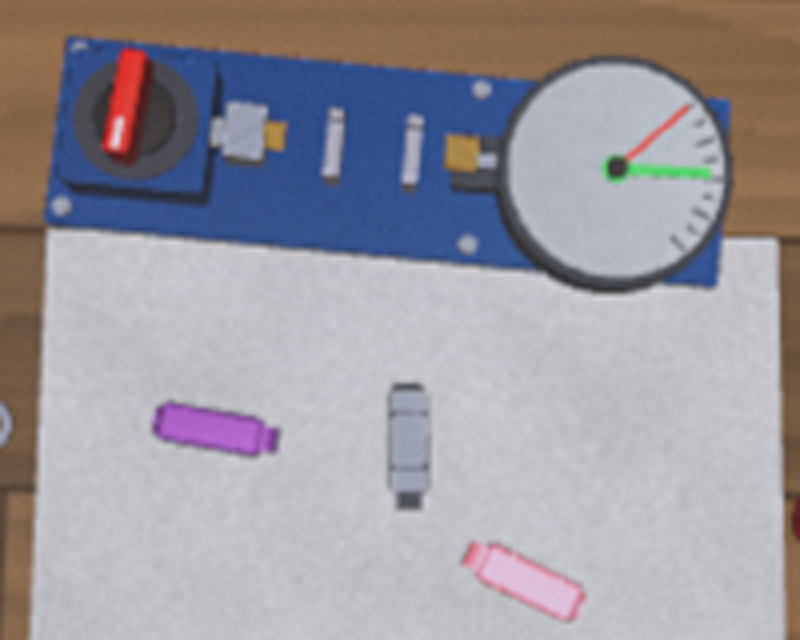

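View pics/c2.png

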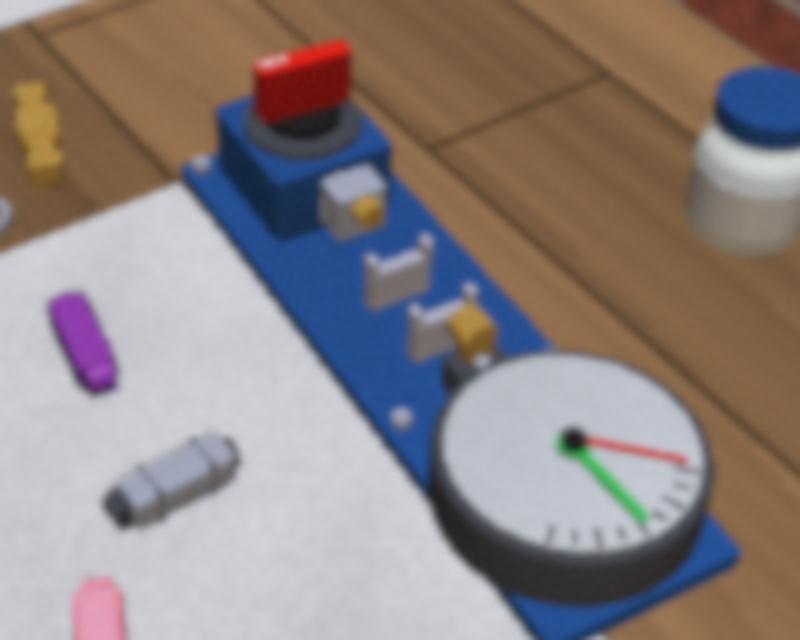

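The close crop shows the plain grey lifter with its dark roller end at about (272,275) in the top view, so it is the right one. Next I'll measure the lifter ends, saddles, needle and set hand in both views.

```bash
cat >> h.py <<'E'
def hands(d,C,z=.052):
    """angles (world, ccw) of needle & set hand about C by intensity-weighted colour pixels on plane z"""
    v,u=np.indices(d["depth"].shape); 
    c=proj(d,[[C[0],C[1],z]])[0]
    u0,v0=int(c[0]),int(c[1]); sl=(slice(v0-45,v0+46),slice(u0-45,u0+46))
    uv=np.c_[u[sl].ravel(),v[sl].ravel()]; px=d["pixels"][sl].reshape(-1,3).astype(float)
    q=ray(d,uv,z)[:,:2]-C; rr=np.hypot(*q.T); ok=(rr>.012)&(rr<.056)
    out=[]
    for w in (px[:,0]-np.maximum(px[:,1],px[:,2])-25, px[:,1]-np.maximum(px[:,0],px[:,2])-25):
        w=np.clip(w,0,None)*ok
        if w.sum()<100: out.append((np.nan,)*3); continue
        mu=(w[:,None]*q).sum(0)/w.sum(); ev,V=np.linalg.eigh(((q-mu)*w[:,None]).T@(q-mu)); a=V[:,1]*np.sign(V[:,1]@mu)
        out.append((np.arctan2(a[1],a[0]), np.arctan2(mu[1],mu[0]), int((w>0).sum())))
    return np.array(out)
E
python3 - <<'E'
from h import *
from cell import r
Cs={"top":(.591,-.1411),"side":(.5887,-.1394)}
for n in("top","side"):
    d=dict(np.load(n+"0.npz")); P=cloud(d); g=d["pixels"].astype(int)
    print(n,hands(d,np.array(Cs[n])).round(3).tolist())
    # lifter dark ends vs paper
    gray=g.mean(-1); q=P
    reg=(abs(P[...,0]-.425)<.05)&(abs(P[...,1]+.029)<.03)
    m=reg&(gray<np.median(gray[reg])-25)|reg&(P[...,2]>.014)
    v,u=np.nonzero(m)
    for z in(.011,.022):
        print(" lifter z",z,cv2.minAreaRect(ray(d,np.c_[u,v],z)[:,:2].astype(np.float32)))
    # saddles : grey things above base
    hsv=cv2.cvtColor(d["pixels"],cv2.COLOR_RGB2HSV)
    m=(P[...,2]>.028)&(P[...,2]<.07)&(hsv[...,1]<90)&(abs(P[...,0]-.6)<.04)&(abs(P[...,1]+.004)<.04)
    nn,lab,st,ce=cv2.connectedComponentsWithStats(m.astype(np.uint8))
    for i in range(1,nn):
        if st[i,4]>8: p=P[lab==i]; print(" saddle",st[i].tolist(),p.min(0).round(4),p.max(0).round(4),p.mean(0).round(4))
a=np.deg2rad(85.1)
for nm,p in (("lift",[.427,-.029,.03]),("cr",[.6003,-.0047,.064]),("knob",[.6113,.1212,.098])):
    for k in range(4):
        yaw=a-np.pi/2+k*np.pi/2  # jaw dir
        ty=np.array([np.cos(yaw),np.sin(yaw),0]);tz=np.array([0,0,-1.]);tx=np.cross(ty,tz)
        from scipy.spatial.transform import Rotation as Ro
        o=Ro.from_matrix(np.c_[tx,ty,tz]).as_quat(); s=r.inverse_kinematics(p,o); print(nm,k,None if s is None else np.round(s,3))
E
```

```text
top [[-0.843, -0.796, 39.0], [-1.613, -1.579, 54.0]]
 lifter z 0.011 ((0.5882751941680908, -0.058359503746032715), (0.9705787301063538, 1.3586595058441162), 0.6427072286605835)
 lifter z 0.022 ((0.5862559080123901, -0.05785566568374634), (0.959704577922821, 1.3434374332427979), 0.6427006721496582)
 saddle [251, 177, 5, 19, 68] [0.5852 0.0116 0.0281] [0.6235 0.0206 0.0519] [0.6031 0.0155 0.042 ]
 saddle [271, 179, 5, 19, 64] [ 0.582  -0.0328  0.0286] [ 0.6196 -0.0241  0.0511] [ 0.6012 -0.0282  0.0423]
side [[-0.863, -0.739, 59.0], [-1.607, -1.588, 74.0]]
 lifter z 0.011 ((0.43812304735183716, -0.028146158903837204), (0.07395985722541809, 0.03753335401415825), 2.08362078666687)
 lifter z 0.022 ((0.4341459572315216, -0.036480821669101715), (0.07258253544569016, 0.03683438152074814), 2.083622694015503)
 saddle [281, 199, 17, 15, 135] [0.5829 0.0087 0.0281] [0.6205 0.0206 0.0525] [0.6007 0.0135 0.0389]
 saddle [292, 211, 17, 15, 102] [ 0.5791 -0.0346  0.0289] [ 0.6161 -0.0237  0.0531] [ 0.5939 -0.0296  0.0404]
lift 0 [-0.177  0.541  2.1   -0.     0.501 -0.091]
lift 1 [-0.177  0.541  2.1   -0.     0.501 -1.662]
lift 2 None
lift 3 [-0.177  0.541  2.1   -0.     0.501  1.48 ]
cr 0 [-0.085  0.683  1.643 -0.     0.816  0.   ]
cr 1 [-0.085  0.683  1.643 -0.     0.816 -1.571]
cr 2 None
cr 3 [-0.085  0.683  1.643 -0.     0.816  1.571]
knob 0 [ 0.121  0.666  1.566 -0.     0.909  0.207]
knob 1 [ 0.121  0.666  1.566 -0.     0.909 -1.364]
knob 2 None
knob 3 [ 0.121  0.666  1.566 -0.     0.909  1.777]
```

```bash
python3 - <<'E'
from h import *
for n,b in(("top",(258,238,288,285)),("side",(208,240,258,280))):
    d=dict(np.load(n+"0.npz")); g=d["pixels"][b[1]:b[3],b[0]:b[2]].astype(int); gray=g.mean(-1); med=np.median(gray)
    m=(gray<med-22).astype(np.uint8); nn,lab,st,ce=cv2.connectedComponentsWithStats(m); 
    P=cloud(d)[b[1]:b[3],b[0]:b[2]]
    m=(m>0)|(P[...,2]>.012)
    nn,lab,st,ce=cv2.connectedComponentsWithStats(m.astype(np.uint8)); i=1+st[1:,4].argmax(); m=lab==i
    p=P[m]; print(n,med,st[i].tolist(),p.min(0).round(4),p.max(0).round(4),cv2.minAreaRect(p[:,:2].astype(np.float32)))
    pr=p[p[:,2]>.004]; print(cv2.minAreaRect(pr[:,:2].astype(np.float32)))
    for x in np.arange(.385,.47,.005):
        s=p[(p[:,0]>=x)&(p[:,0]<x+.005)]
        if len(s): print(round(x,3),len(s),s[:,2].max().round(4),s[:,1].min().round(4),s[:,1].max().round(4))
E
```

```text
top 195.66666666666666 [9, 7, 11, 33, 325] [ 0.4051 -0.04   -0.0043] [ 0.4772 -0.0134  0.9928] ((0.44111379981040955, -0.028072871267795563), (0.02569228783249855, 0.0726170465350151), 86.85887908935547)
((0.439428448677063, -0.028114713728427887), (0.02563183754682541, 0.06929685920476913), 86.56625366210938)
0.405 23 0.9928 -0.0355 -0.0134
0.41 14 0.0218 -0.0354 -0.0199
0.415 20 0.0255 -0.0397 -0.0176
0.42 32 0.0241 -0.0397 -0.0176
0.425 23 0.0244 -0.04 -0.0174
0.43 22 0.0249 -0.04 -0.0174
0.435 22 0.0233 -0.04 -0.0173
0.44 32 0.0256 -0.0399 -0.0172
0.445 22 0.0256 -0.0399 -0.0171
0.45 21 0.0246 -0.0397 -0.0171
0.455 28 0.0252 -0.0397 -0.017
0.46 23 0.0232 -0.0398 -0.0169
0.465 19 0.0255 -0.037 -0.0169
side 204.0 [7, 8, 36, 25, 529] [ 2.246e-01 -4.757e-01 -2.000e-04] [4.811e-01 1.000e-04 6.017e-01] ((0.3253220319747925, -0.2272752821445465), (0.5317333936691284, 0.06881188601255417), 60.5487174987793)
((0.321769118309021, -0.23451264202594757), (0.5158933401107788, 0.0658935010433197), 60.76968765258789)
0.4 26 0.019 -0.0369 -0.0178
0.405 31 0.022 -0.0365 -0.0231
0.41 42 0.0237 -0.0398 -0.0075
0.415 43 0.0247 -0.0412 -0.0192
0.42 38 0.025 -0.0411 -0.0207
0.425 40 0.024 -0.0411 -0.0182
0.43 40 0.0239 -0.0401 -0.0194
0.435 35 0.0256 -0.0396 -0.0201
0.44 38 0.0246 -0.04 -0.0178
0.445 35 0.0244 -0.0396 -0.0182
0.45 42 0.0244 -0.0396 -0.0188
0.455 37 0.0242 -0.0403 -0.0193
0.46 39 0.0247 -0.0394 0.0001
0.465 21 0.0231 -0.0386 -0.0205
```

```bash
cat >> h.py <<'E'
from scipy.spatial.transform import Rotation as Ro
def quat(yaw): # jaw dir yaw, tool down
    ty=np.array([np.cos(yaw),np.sin(yaw),0]);tz=np.array([0,0,-1.])
    return Ro.from_matrix(np.c_[np.cross(ty,tz),ty,tz]).as_quat()
def snap(optics,tag,names=("top","side")):
    o={}
    for n in names:
        d=optics.get_image(n); np.savez(f"{n}_{tag}.npz",**d); o[n]=d
    return o
E
python3 - <<'E'
from h import *
from cell import r,optics
q=quat(np.deg2rad(90.5))
r.set_gripper(.65,30)
r.move_to([.438,-.0287,.12],q); print(r.current_t(),r.current_q().round(3) if hasattr(r.current_q(),'round') else r.current_q())
r.move_linear([.438,-.0287,.025],vel=.12)
print(r.current_tool_pos(),r.current_contact_force())
r.set_gripper(0.0,30); print("open",r.current_opening(),r.current_contact_force())
r.move_linear([.438,-.0287,.13],vel=.15)
print("open",r.current_opening(),r.current_contact_force(),r.current_t())
s=snap(optics,"lift"); crop(s["side"],180,100,380,260,4,"pics/l1.png")
E
```

```text
2.775 [-0.171  0.362  2.043  0.     0.737 -1.751]
[ 0.4383221  -0.02869444  0.02546354] [ 0.32149338 -0.30188539 -0.16786253]
open 0.24745524736608052 [-1.11655377  0.22214363  7.19049344]
open 0.2512109602179559 [ 0.39972988 -0.26707362 -1.27771305] 4.9583
```

View pics/l1.png

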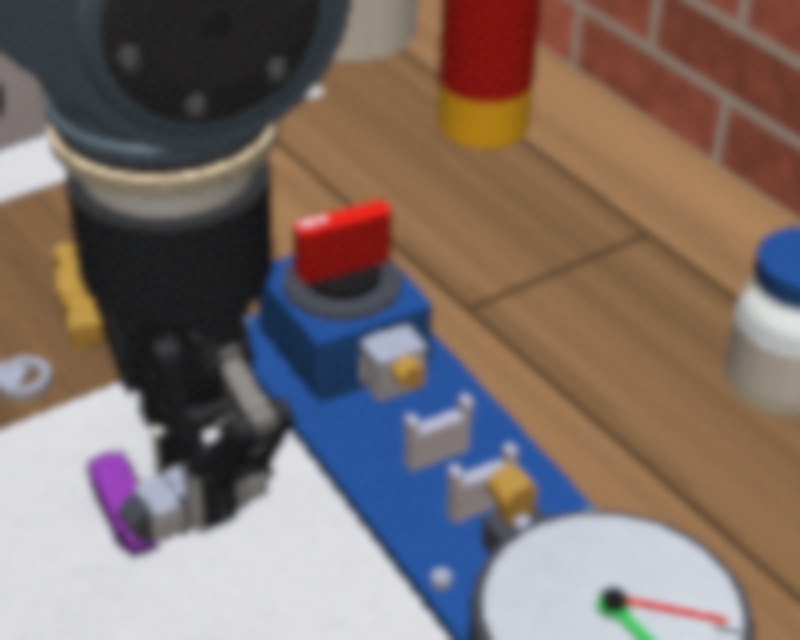

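The grasp holds: opening is 0.25, about 22 mm, and the weight is on the tool. Next I'll hover over the saddles and compare the lifter with the saddles in the same images.

```bash
python3 - <<'E'
from h import *
from cell import r,optics
q=quat(np.deg2rad(-4.9))
r.move_to([.6007,-.0047,.15],q)
r.move_linear([.6007,-.0047,.0855],vel=.12)
print(r.current_tool_pos(),r.current_q(),r.current_contact_force(),r.current_opening(),r.current_t())
s=snap(optics,"hov"); crop(s["side"],230,140,390,260,5,"pics/h1.png"); crop(s["top"],220,130,340,220,6,"pics/h2.png")
for n in s:
    d=s[n];P=cloud(d);hsv=cv2.cvtColor(d["pixels"],cv2.COLOR_RGB2HSV)
    yd=np.array([.0854,.9963]);xd=np.array([.9963,-.0854]);c=np.array([.6007,-.0047])
    X=(P[...,:2]-c)@xd;Y=(P[...,:2]-c)@yd
    m=(P[...,2]>.055)&(P[...,2]<.09)&(hsv[...,1]<90)&(abs(X)<.016)&(abs(Y)<.042)&(abs(Y)>.013)
    for lo in np.arange(-.04,.04,.005):
        k=m&(Y>=lo)&(Y<lo+.005)
        if k.sum()>4: print(n,round(lo,3),k.sum(),X[k].min().round(4),X[k].max().round(4),P[k][:,2].max().round(4))
E
```

```text
[ 0.60104957 -0.00475814  0.08603842] [-8.53499447e-02  6.50292346e-01  1.63499558e+00 -1.92542174e-05
  8.55527151e-01  1.29667248e-04] [ 0.09887992 -0.60380638 -0.17121025] 0.25446163680914663 7.2917
side -0.04 12 -0.0069 0.0027 0.0806
side -0.035 50 -0.0112 0.007 0.0843
side -0.03 31 -0.0124 0.01 0.0842
side -0.025 29 -0.012 0.0089 0.0845
side -0.02 28 -0.0118 0.0098 0.0854
side -0.015 8 -0.0146 0.0034 0.0825
```

View pics/h1.png

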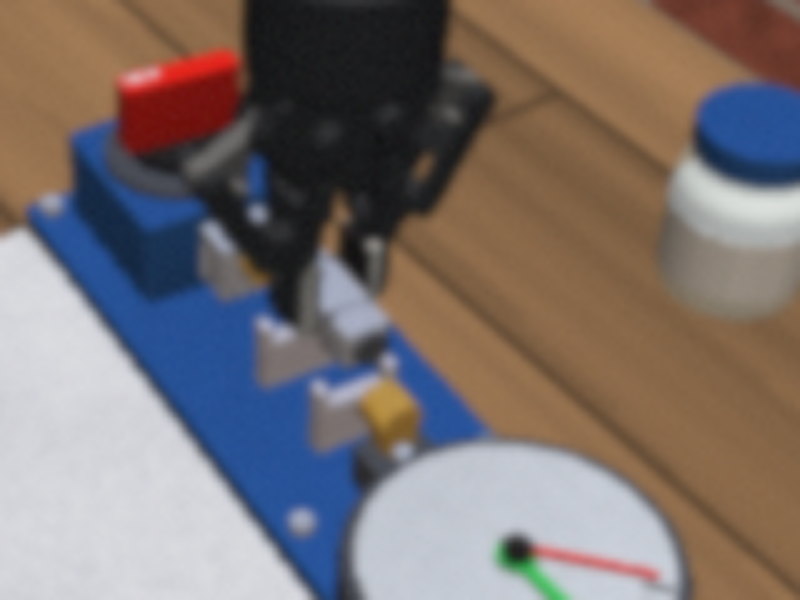

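View pics/h2.png

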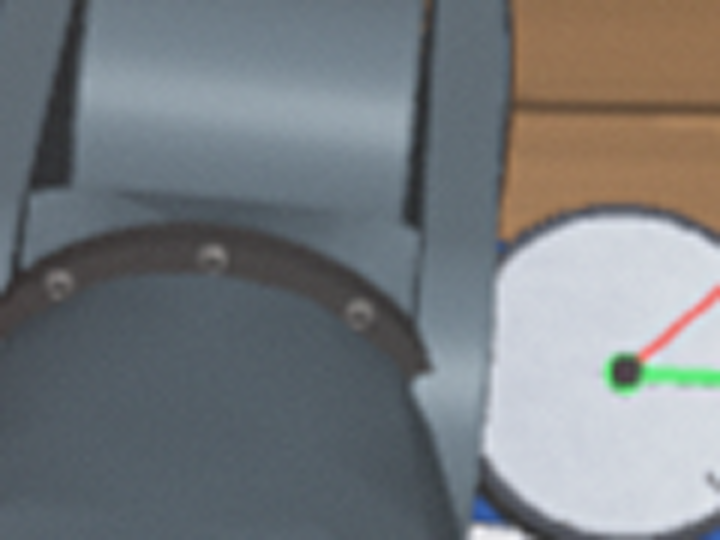

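```bash
python3 - <<'E'
from h import *
from cell import r,optics
p=np.array([.6009,-.0047,.0855])
r.move_linear(p-[0,0,.012],vel=.05)
print(r.current_tool_pos(),r.current_contact_force())
z=.0735
f0=r.current_contact_force()[2]
while z>.0625:
    z-=.0008; r.move_linear([p[0],p[1],z],vel=.03); f=np.array(r.current_contact_force()); print(round(z,4),r.current_tool_pos().round(4) if hasattr(r.current_tool_pos(),'round') else r.current_tool_pos(),f.round(2))
    if f[2]-f0>2.5: break
s=snap(optics,"low"); crop(s["side"],230,140,390,260,5,"pics/lo1.png")
print(r.current_t())
E
```

```text
[ 0.600703   -0.00468488  0.07312584] [ 0.00819284 -0.66657487 -1.6734429 ]
0.0727 [ 0.601  -0.0047  0.0728] [-0.1   1.04 -1.62]
0.0719 [ 0.6009 -0.0047  0.0719] [-0.49  0.2  -0.75]
0.0711 [ 0.6009 -0.0047  0.071 ] [-0.57 -0.29 -0.65]
0.0703 [ 0.6009 -0.0047  0.0703] [-0.15 -0.44 -0.5 ]
0.0695 [ 0.6009 -0.0047  0.0695] [-0.09 -0.68 -0.97]
0.0687 [ 0.6009 -0.0047  0.0686] [ 0.1  -0.22 -1.18]
0.0679 [ 0.6009 -0.0047  0.0679] [-0.6  -0.18 -1.99]
0.0671 [ 0.6009 -0.0047  0.067 ] [ 0.91  0.55 -0.46]
0.0663 [ 0.6009 -0.0047  0.0663] [ 0.59  0.74 -0.71]
0.0655 [ 0.601  -0.0047  0.0656] [-0.57  1.08  2.2 ]
10.3833
```

View pics/lo1.png

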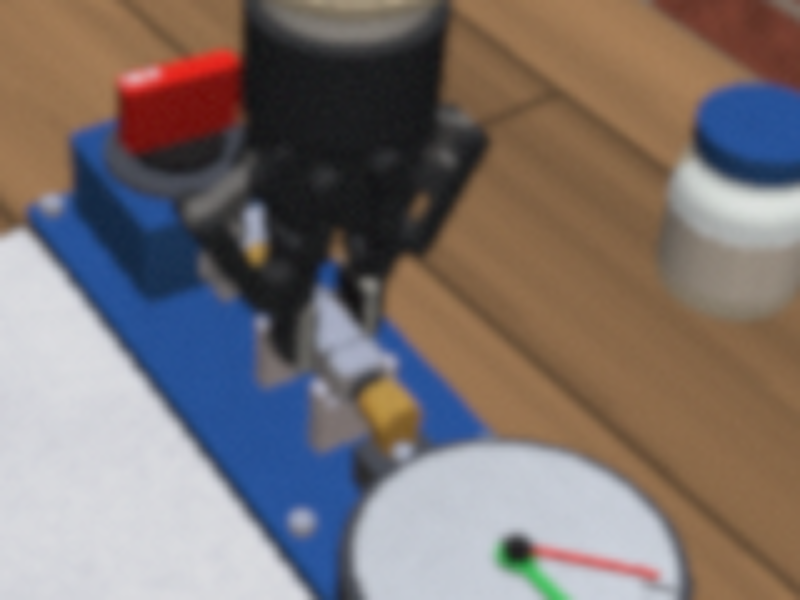

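The lifter touched down at TCP z 0.0656, as predicted, with its roller end just short of the anvil. Next I'll release, retreat and look.

```bash
python3 - <<'E'
from h import *
from cell import r,optics
r.set_gripper(.6); 
r.move_linear([.6009,-.0047,.16],vel=.2)
r.move_to([.6113+.0,.1212,.17],quat(np.deg2rad(85.1)))
print(r.current_q(),r.current_t())
s=snap(optics,"rel"); crop(s["side"],230,140,390,260,5,"pics/r1.png"); crop(s["top"],180,130,360,250,4,"pics/r2.png")
for n in s: print(n,hands(s[n],np.array({"top":(.591,-.1411),"side":(.5887,-.1394)}[n])).round(3).tolist())
E
```

```text
[ 1.20644088e-01  5.72677436e-01  1.52718625e+00 -8.73546555e-05
  1.04290946e+00 -1.36292325e+00] 12.6417
top [[-0.843, -0.795, 41.0], [-1.615, -1.579, 57.0]]
side [[-0.863, -0.739, 61.0], [-1.607, -1.588, 74.0]]
```

View pics/r1.png

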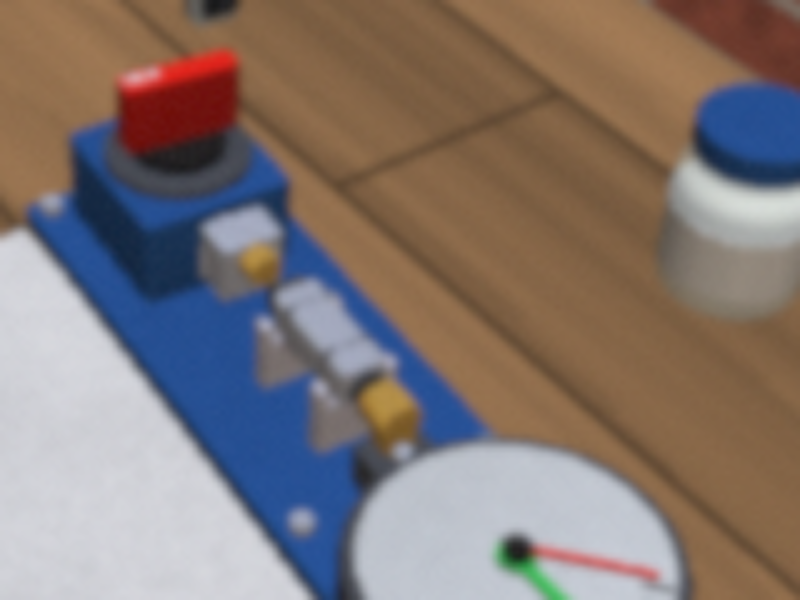

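View pics/r2.png

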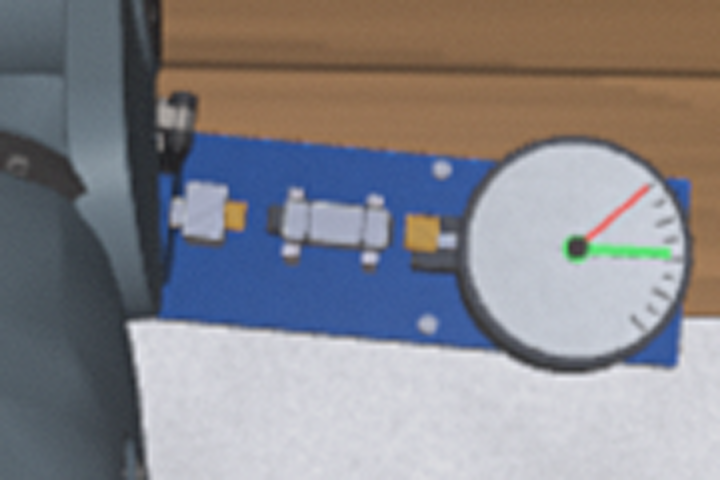

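The lifter is seated between the lips and the gauge hasn't moved. Next I'll grip the knob and turn in small steps.

```bash
python3 - <<'E'
from h import *
from cell import r,optics
r.set_gripper(.5)
r.move_linear([.6115,.1213,.097],vel=.12)
print(r.current_tool_pos(),r.current_contact_force())
r.set_gripper(0.0,50)
print("open",r.current_opening(),np.round(r.current_contact_force(),2),np.round(r.current_torque(),3),r.current_t())
s=snap(optics,"kg"); crop(s["side"],210,100,370,220,5,"pics/k1.png")
print(r.current_q())
E
```

```text
[0.61194689 0.12136256 0.0976526 ] [-0.23335744 -0.12262214  0.04732534]
open 0.15588870415129036 [-2.06  7.3   3.73] [ 1.115  0.303 -0.081] 14.1167
[ 0.12245043  0.66605854  1.56556112  0.00201572  0.90838355 -1.36398205]
```

View pics/k1.png

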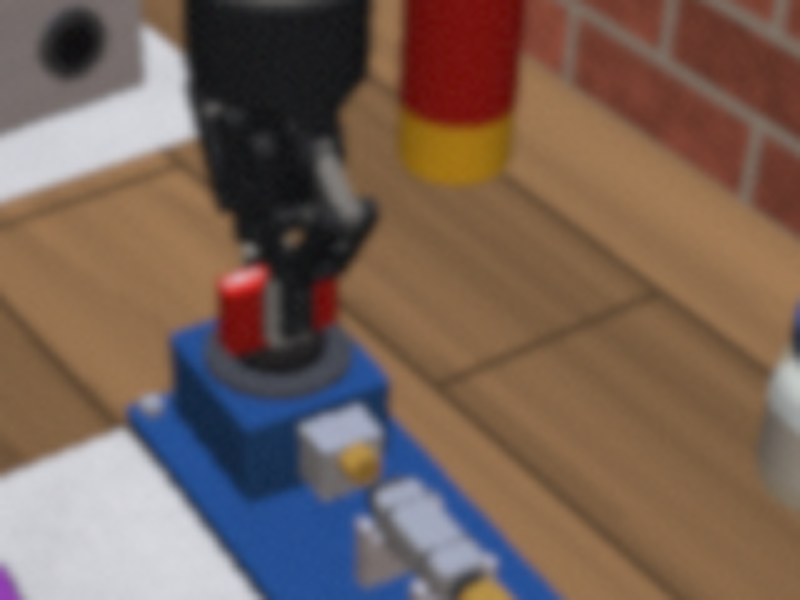

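```bash
python3 - <<'E'
from h import *
from cell import r,optics
import json
p=np.array([.6115,.1213,.097]);a=np.deg2rad(85.1)
f=np.array(r.current_contact_force())
for i in range(8):
    p[:2]+=np.clip(1e-4*f[:2],-.0007,.0007)
    if i>1: a-=.2
    t=r.current_t()
    r.move_linear(p,rot=quat(a))
    f=np.array(r.current_contact_force())
    print(round(a,3),p.round(4),f.round(1),np.round(r.current_torque(),3),np.round(r.current_q()[5],3),"dt",round(r.current_t()-t,2))
json.dump([p.tolist(),a],open("st.json","w"))
s=snap(optics,"t1"); crop(s["side"],210,100,370,220,5,"pics/t1.png")
for n in s: print(n,hands(s[n],np.array({"top":(.591,-.1411),"side":(.5887,-.1394)}[n])).round(3).tolist())
print(r.current_opening(),r.current_t())
E
```

```text
1.485 [0.6112 0.122  0.097 ] [-0.9  5.3  5.2] [ 0.616  0.162 -0.019] -1.363 dt 0.25
1.485 [0.6112 0.1225 0.097 ] [-0.8  1.3  6.1] [ 0.131  0.12  -0.049] -1.362 dt 0.25
1.285 [0.6111 0.1227 0.097 ] [0.2 0.6 6.1] [ 0.011  0.096 -0.178] -1.161 dt 0.35
1.085 [0.6111 0.1227 0.097 ] [-0.7  0.1  5.6] [-0.03   0.099 -0.119] -0.961 dt 0.35
0.885 [0.611  0.1227 0.097 ] [-0.3  0.1  5.9] [-0.075  0.156 -0.164] -0.761 dt 0.35
0.685 [0.611  0.1228 0.097 ] [ 0.1 -0.5  6.9] [-0.067  0.11  -0.13 ] -0.561 dt 0.35
0.485 [0.611  0.1227 0.097 ] [-0.7  1.   6.7] [ 0.043  0.103 -0.149] -0.361 dt 0.35
0.285 [0.6109 0.1228 0.097 ] [-1.   0.9  6. ] [-0.078  0.09  -0.143] -0.161 dt 0.35
top [[-0.843, -0.795, 44.0], [-1.615, -1.58, 57.0]]
side [[-0.862, -0.739, 61.0], [-1.607, -1.588, 74.0]]
0.15492620761691472 16.9167
```

View pics/t1.png

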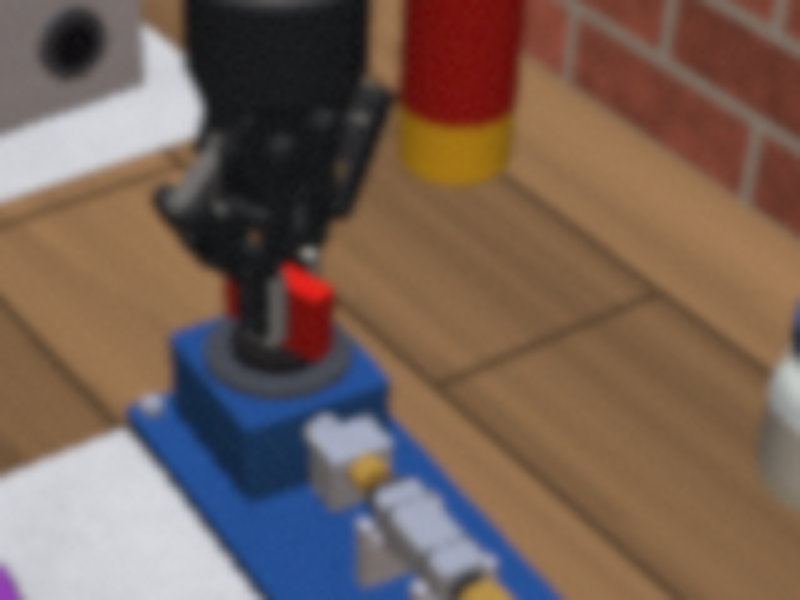

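```bash
cat > turn.py <<'E'
import sys,json
from h import *
from cell import r,optics
def run(step,nmax,stop):
    p,a=json.load(open("st.json"));p=np.array(p);f=np.array(r.current_contact_force())
    for i in range(nmax):
        p[:2]+=np.clip(1e-4*f[:2],-.0004,.0004); a-=step
        if r.current_q()[5]>2.7: print("range");break
        r.move_linear(p,rot=quat(a)); f=np.array(r.current_contact_force())
        json.dump([p.tolist(),a],open("st.json","w"))
        d=optics.get_image("side"); h=hands(d,np.array((.5887,-.1394)))
        d2=optics.get_image("top"); h2=hands(d2,np.array((.591,-.1411)))
        rem=[h[0,0]-h[1,0],h2[0,0]-h2[1,0]]
        print(round(a,3),"q6",round(r.current_q()[5],3),"f",f.round(1),"Mz",round(r.current_torque()[2],3),"side",h[:,0].round(3),"top",h2[:,0].round(3),"t",round(r.current_t(),1))
        if not (min(h[0,0]+1.61,h2[0,0]+1.615)>stop): break
    for n,d in(("side",d),("top",d2)): np.savez(n+"_cur.npz",**d)
    return d,d2
E
python3 - <<'E'
from turn import *
d,d2=run(.1,16,.62)
crop(d,210,100,370,220,5,"pics/t2.png")
E
```

```text
0.185 q6 -0.061 f [-0.   0.8  6.3] Mz -0.192 side [-0.863 -1.607] top [-0.843 -1.615] t 17.3
0.085 q6 0.039 f [ 0.2 -0.7  5.6] Mz -0.113 side [-0.863 -1.607] top [-0.843 -1.615] t 17.6
-0.015 q6 0.139 f [-0.4  0.1  5.9] Mz -0.14 side [-0.863 -1.608] top [-0.843 -1.615] t 18.0
-0.115 q6 0.239 f [0.2 0.3 6. ] Mz -0.157 side [-0.863 -1.608] top [-0.843 -1.615] t 18.3
-0.215 q6 0.339 f [ 0.7 -0.3  5.8] Mz -0.166 side [-0.863 -1.607] top [-0.843 -1.615] t 18.7
-0.315 q6 0.439 f [-0.7 -0.4  6. ] Mz -0.137 side [-0.863 -1.608] top [-0.843 -1.615] t 19.0
-0.415 q6 0.539 f [0.7 0.4 7.2] Mz -0.173 side [-0.863 -1.607] top [-0.843 -1.615] t 19.4
-0.515 q6 0.639 f [0.5 0.5 6.8] Mz -0.09 side [-0.863 -1.608] top [-0.843 -1.615] t 19.7
-0.615 q6 0.739 f [-1.6 -0.4  6.5] Mz -0.232 side [-0.863 -1.607] top [-0.843 -1.615] t 20.1
-0.715 q6 0.839 f [0.5 0.  5.4] Mz -0.17 side [-0.863 -1.607] top [-0.843 -1.615] t 20.4
-0.815 q6 0.939 f [-0.1  0.3  5.9] Mz -0.171 side [-0.862 -1.607] top [-0.843 -1.615] t 20.8
-0.915 q6 1.039 f [0.2 0.4 6.5] Mz -0.221 side [-0.863 -1.608] top [-0.843 -1.615] t 21.1
-1.015 q6 1.139 f [ 0.7 -0.3  5.6] Mz -0.142 side [-0.863 -1.607] top [-0.843 -1.616] t 21.5
-1.115 q6 1.239 f [-0.5 -0.3  6.6] Mz -0.146 side [-0.863 -1.607] top [-0.843 -1.615] t 21.8
-1.215 q6 1.339 f [-0.7 -0.8  6. ] Mz -0.093 side [-0.874 -1.608] top [-0.868 -1.615] t 22.2
-1.315 q6 1.439 f [0.5 0.8 6.1] Mz -0.16 side [-0.949 -1.607] top [-0.945 -1.615] t 22.5
```

View pics/t2.png

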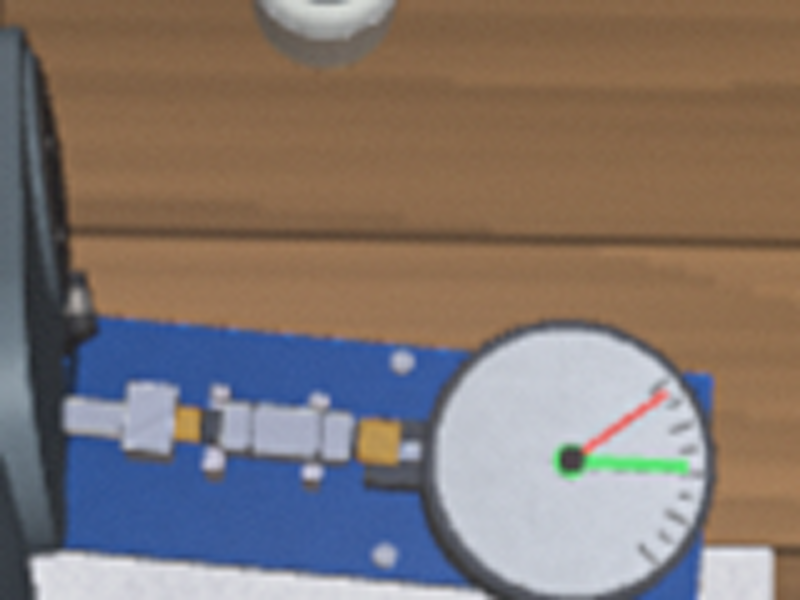

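The needle has started to move (about 0.09 rad) and the lifter is clamped straight in the saddles. I'll continue more slowly.

```bash
python3 - <<'E'
from turn import *
d,d2=run(.07,9,.2)
crop(d2,260,130,380,230,6,"pics/t3.png")
E
```

```text
-1.385 q6 1.509 f [-0.6  0.5  6.3] Mz -0.173 side [-0.997 -1.607] top [-1.006 -1.615] t 22.9
-1.455 q6 1.579 f [ 0.7 -1.   5.8] Mz -0.062 side [-1.06  -1.608] top [-1.057 -1.615] t 23.2
-1.525 q6 1.649 f [0.6 0.2 6.7] Mz -0.13 side [-1.116 -1.608] top [-1.111 -1.615] t 23.6
-1.595 q6 1.719 f [-0.8  0.3  5.7] Mz -0.124 side [-1.173 -1.608] top [-1.176 -1.615] t 23.9
-1.665 q6 1.789 f [-0.1  0.7  5.8] Mz -0.083 side [-1.221 -1.61 ] top [-1.234 -1.616] t 24.3
-1.735 q6 1.859 f [ 0.8 -0.1  6.1] Mz -0.179 side [-1.296 -1.61 ] top [-1.289 -1.617] t 24.6
-1.805 q6 1.929 f [-0.  -0.8  6.1] Mz -0.092 side [-1.35 -1.61] top [-1.335 -1.612] t 25.0
-1.875 q6 1.999 f [1.  0.3 6.2] Mz -0.087 side [-1.411 -1.609] top [-1.407 -1.601] t 25.3
```

View pics/t3.png

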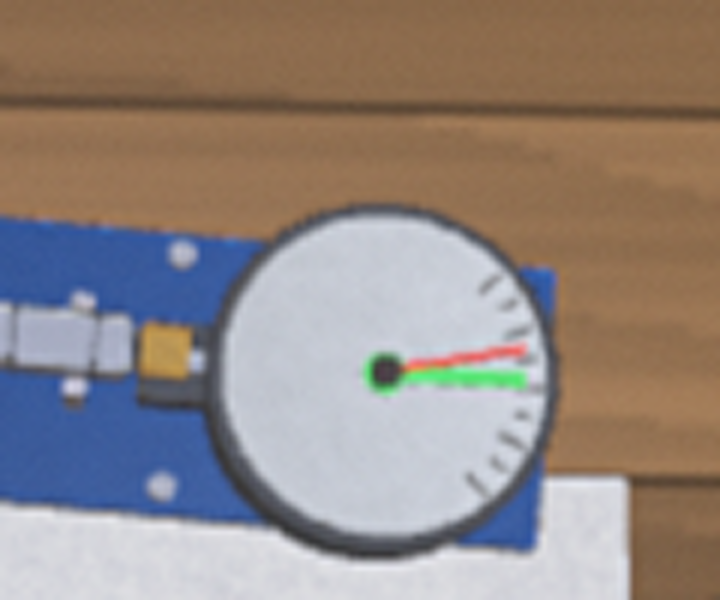

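```bash
python3 - <<'E'
from turn import *
d,d2=run(.045,4,.05)
crop(d2,260,130,380,230,6,"pics/t4.png")
crop(dict(np.load("side_cur.npz")),280,210,390,300,6,"pics/t4s.png")
E
```

```text
-1.92 q6 2.044 f [ 0.6 -0.5  6.6] Mz -0.079 side [-1.446 -1.604] top [-1.452 -1.595] t 25.7
-1.965 q6 2.089 f [-0.4  0.3  6.1] Mz -0.067 side [-1.487 -1.596] top [-1.483 -1.59 ] t 26.0
-2.01 q6 2.134 f [-0.   0.1  6.7] Mz -0.07 side [-1.515 -1.583] top [-1.497 -1.574] t 26.4
-2.055 q6 2.179 f [-0.4 -0.7  6. ] Mz -0.098 side [-1.543 -1.567] top [-1.542 -1.571] t 26.7
```

View pics/t4.png

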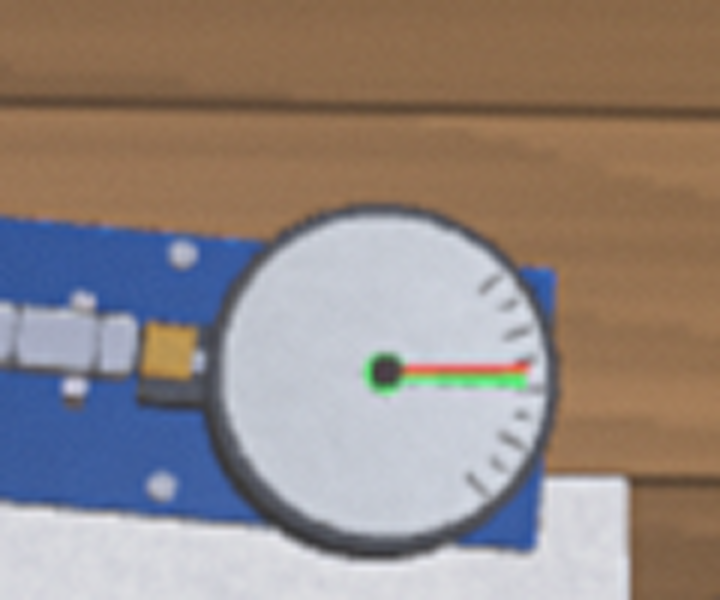

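View pics/t4s.png

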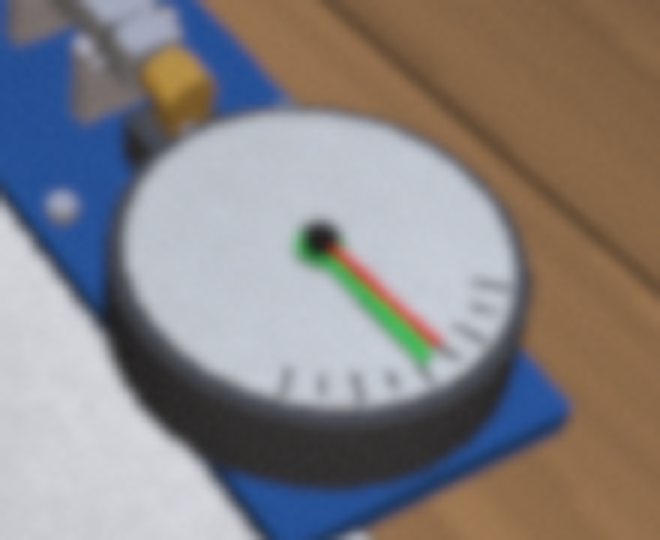

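```bash
python3 - <<'E'
from turn import *
d,d2=run(.025,2,-.1)
crop(d2,260,130,380,230,6,"pics/t5.png")
crop(dict(np.load("side_cur.npz")),280,210,390,300,6,"pics/t5s.png")
E
```

```text
-2.08 q6 2.203 f [-0.6  0.6  6.3] Mz 0.003 side [-1.576 -1.582] top [-1.551 -1.58 ] t 27.1
-2.105 q6 2.229 f [-0.2 -0.4  6.2] Mz 0.031 side [-1.579 -1.578] top [-1.592 -1.594] t 27.4
```

View pics/t5.png

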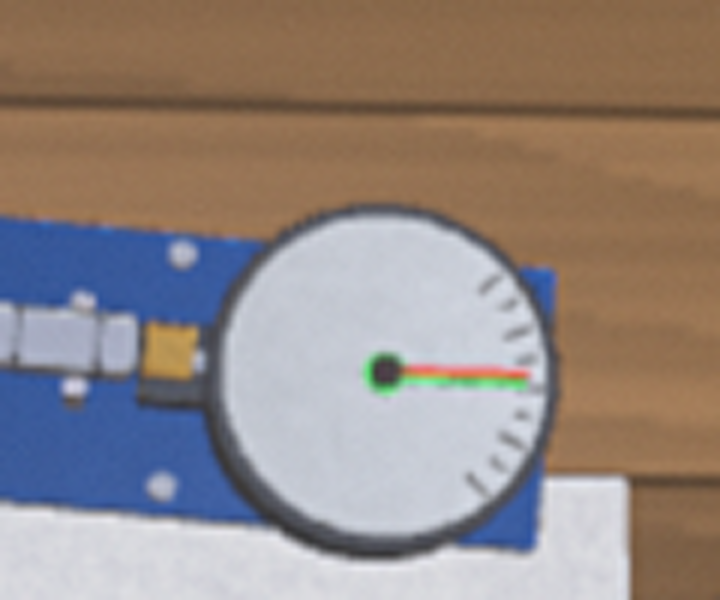

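View pics/t5s.png

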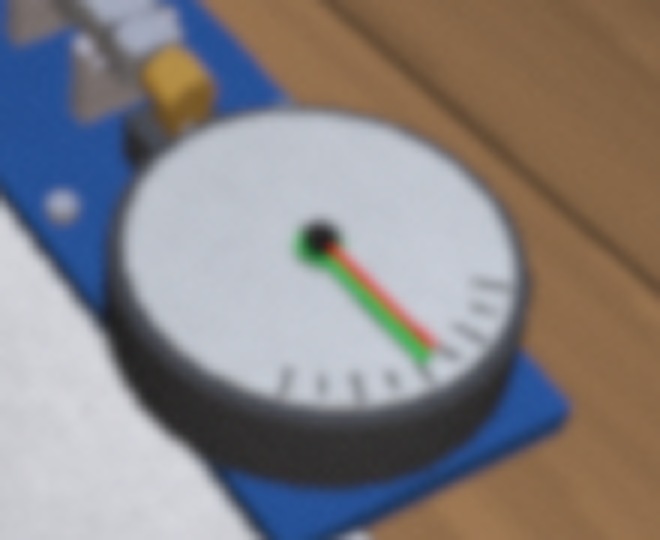

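```bash
python3 - <<'E'
from turn import *
d,d2=run(.03,1,-.1)
crop(d2,300,165,360,210,12,"pics/t6.png")
crop(dict(np.load("side_cur.npz")),320,235,375,280,12,"pics/t6s.png")
E
```

```text
-2.135 q6 2.259 f [ 0.9 -1.1  6.4] Mz -0.059 side [-1.602 -1.587] top [-1.592 -1.634] t 27.8
```

View pics/t6.png

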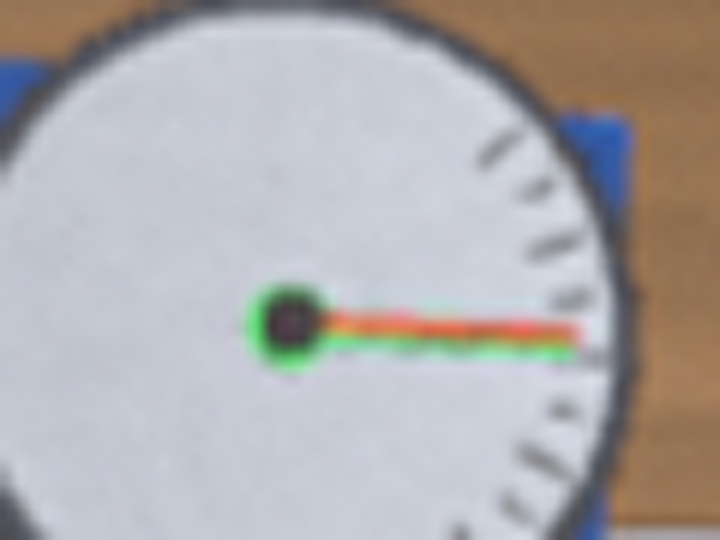

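View pics/t6s.png

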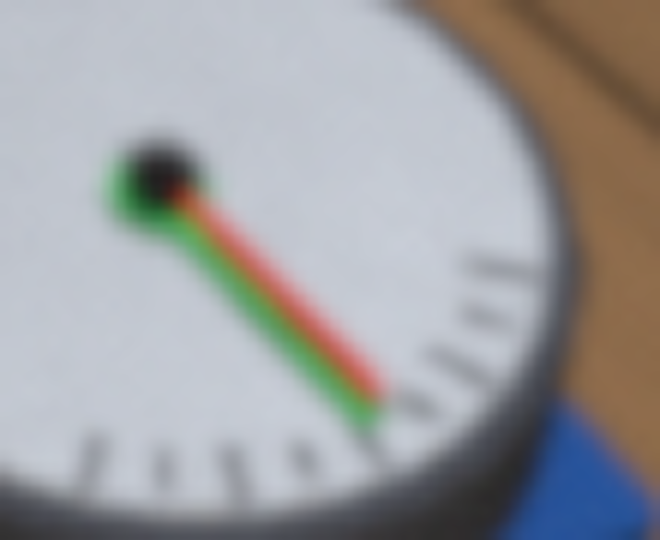

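Needle and set hand are now parallel in both views: remaining angle is about 0.01–0.02 rad, or 1 mm or less at the tip. The small constant offset is parallax from the needle sitting above the set hand. Next I'll release gently and recheck.

```bash
python3 - <<'E'
from turn import *
p,a=json.load(open("st.json"))
r.set_gripper(.35); r.sleep(.3)
d=optics.get_image("side");print(hands(d,np.array((.5887,-.1394)))[:,0])
r.move_linear([p[0],p[1],.2],vel=.15)
r.sleep(.5)
s=snap(optics,"fin")
for n in s: print(n,hands(s[n],np.array({"top":(.591,-.1411),"side":(.5887,-.1394)}[n])).round(3).tolist())
print(r.current_contact_force(),r.current_t())
crop(s["top"],180,150,360,225,4,"pics/f1.png"); crop(s["side"],230,140,390,300,4,"pics/f2.png")
E
```

```text
[-1.60194868 -1.58596149]
top [[-1.591, -1.536, 31.0], [-1.633, -1.656, 18.0]]
side [[-1.602, -1.475, 42.0], [-1.587, -1.638, 32.0]]
[-0.28501937  0.39589288 -0.24720496] 29.8583
```

View pics/f1.png

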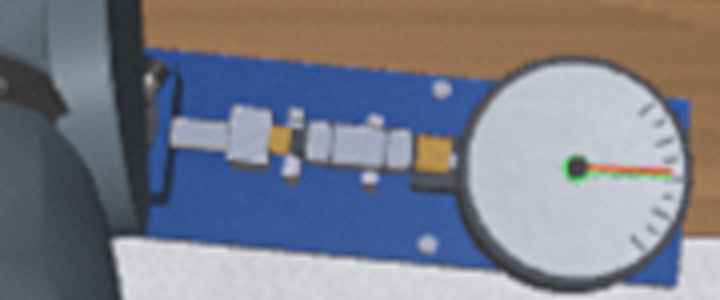

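View pics/f2.png

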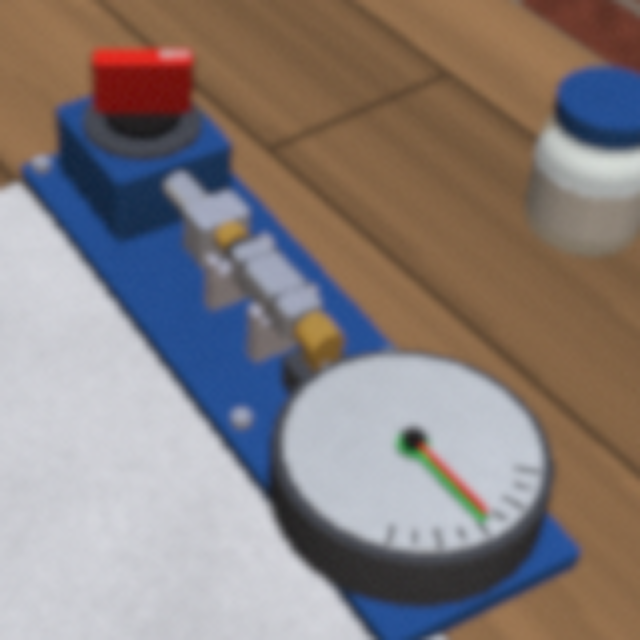

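```bash
python3 -c "
from cell import r
r.hand_in(); print(r.current_t())"
```

```text
the job is handed in; nothing more can be done
the job is handed in; nothing more can be done
```

The lifter is clamped in the tester with the needle over the set hand to within about 1 mm at the tip. I handed the job in at about 30 s of the 72 s allowed; it gives no verdict.

**What I did:** I picked the grey lifter off the paper and laid it in the saddles. Touchdown was felt at the predicted height. I let go, then turned the knob clockwise about 3.6 rad in one grip, in shrinking steps, and released it.

**Last checks, hand off and arm clear:**
- **Needle:** the needle read −1.602 rad in the side view and −1.591 in the top view. The set hand stood at −1.608 and −1.615 before the needle covered it. That is 0.3 to 1.2 mm at the tip, and the side reading did not change on release.
- **Lifter:** it lies straight between the saddle lips, against both foot and anvil. I did not measure the anvil force directly; from the deflection and the given spring rate it is about 9 N.
- **Bystanders:** I never moved near the wrench, socket, rocker or screwdriver, but I did not re-measure them at the end.

**Disagreements:**
- The final set-hand readings (−1.587 side, −1.633 top) differ from the earlier ones and from each other. The needle hides part of the hand by then, so I relied on the earlier readings.
- Reckoning from the knob angle alone puts the needle about 1 mm past the set hand, while the cameras put it about 1 mm short. Both are inside the 4 mm allowed.

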